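# Start a temperature check and hold the thermometer over the plate

## Robot

A 7-joint arm with a two-finger parallel gripper is mounted at the origin on the work surface. World frame = base frame: x ahead of the robot, y to its left, z up, the work surface at z = 0. Lengths are in m, angles in rad, forces in N, time in s.
With the tool pointing down it reaches from about 0.35 to 0.9 m from the base axis. Payload 8.1 kg.
Tool frame: the origin (TCP) lies at the very end of the fingers, on their centre line; the grasp point (between the pads) lies 19 mm behind it; z points along the fingers, y is the line along which they close (so a half turn about z gives the same grasp; the last joint's range is limited). The gripper opens to 92 mm and grips with 3 to 60 N. Pads are 19 mm wide; open, the fingers measure 130 mm over their backs; the gripper's body (75 mm by 190 mm) begins 47 mm behind the grasp point.
Start: joints at [-1.404, 0.434, 0.025, 1.573, -0.012, 1.134, -0.075], TCP at [0.167, 0.602, 0.227] pointing down, gripper open.
Joint ranges: [-2.62, 2.62], [-0.44, 2.09], [-1.27, 1.32], [0.08, 2.57], [-1.32, 4.46], [0.12, 2], [-2.74, 2.74]. Speed limits (rad/s): [2.22, 2.22, 3.01, 3.01, 3.14, 3.14, 3.14].

## Interface

Orientations are given as [roll, pitch, yaw] about the fixed x, y, z axes, in that order (R = Rz(yaw) Ry(pitch) Rx(roll)).
In Python, from workcell import arm, capture, ticket gives the robot as it stands.
- The arm moves only by the tool step_arm, never from a script. Its argument "motion" is a list of rows, each a list of 7 numbers: the opening, from -1 (shut) to 1 (fully open), so that 0 is half open, then the shift along the tool's x, y, z each as a share of 10 cm, from -1 to 1, then the turn, a rotation vector about the tool's x, y, z each as a share of 45 degrees, from -1 to 1. In form: [[gripper, x, y, z, wx, wy, wz], ...]. A call has 1 to 5 rows; each row is the pose to reach, as a shift and turn from the pose commanded when the call began, along the tool's axes at that moment; what a row does not reach only later rows make up. A row lasts 1/10 s, in which the tool goes at most 50 mm and 8.59 degrees, less where a joint would pass 70% of its speed; a pose out of reach is approached as far as the arm can. A call with a number of a shift or a turn outside -1 to 1 is refused whole. A call with a gripper value outside its range is refused whole. The fingers move at their own pace and stop on an object; the grip force is fixed at half the most. Time passes only in rows, so rows that repeat a pose let the fingers close. It gives the time, the measured TCP pose, the force, the opening and the grip force at its end, in the units of the state.
- arm.state(): the state, without advancing time (a new reading comes with each control period).
- capture(name): name is "scene" or "top" or "wrist"; returns a dict with "image" (400x640x3 uint8, blue, green, red), "fov_y" (degrees; the focal length in pixels is half the picture's height over the tangent of half this angle, whatever the lens; pixels are square), "cx", "cy" (the principal point, pixels), "camera_from_world" (4x4, takes a point from world to camera coordinates); the wrist camera has in their place "hand_eye" (4x4, takes a point from camera to tool coordinates, whose origin is the TCP and whose axes are the flange's). Camera axes: x right, y down, z forward; pixel columns grow to the right and rows downward; lengths in m; the calibration is good to about 2 mm. The wrist camera is an equidistant fisheye: a pixel r from the principal point sees the ray r / f radians off the axis. A picture is of the moment at which its call begins: read the wrist's pose just before it. There is no depth.
- ticket.close_job(): hands the job in; it is judged then, once.
The state is a dict: "time": time; "joint_pos": joint angles; "qvel": joint speeds; "tau": joint torques, N m; "tool_pos": TCP position; "eef_rot": TCP orientation; "wrist_force": force on the tool from outside, world axes, zero at the start; "wrist_torque": the same for the moment, N m; "finger_gap": finger opening in m; "finger_force": force on a finger pad.
Only numpy, scipy, OpenCV 4.12 (cv2) and the standard library are available. Lean on these libraries where they do the work, as an engineer would, in place of code of your own. Each camera call takes 0.05 s, during which the arm holds its last target. There are 200 camera calls.

## Task

Check the temperature of the single plate: push the sprung plunger on the temperature logger all the way down to start the check, then draw the thermometer wand out of its sloped holder, turn it upright with its window facing straight down, and hold it still about 10 cm above the middle of the plate. Finish while still holding it there in the gripper; leave the plate and the other kitchen things where they stand.

Things in the scene. Friction and masses are not known exactly. Their poses are not given: they have to be found in the camera images.
- plunger (a joint): stroke of the logger's plunger: 0 up, 0.012 m fully down; it moves straight down and springs back, and takes about 5 N to bring fully down
- plunger_top (a point): centre of the top face of the plunger, a steel disc 28 mm across, 28 mm above the lid of the logger. The logger is a fixed white box 120 x 100 mm and 45 mm high with a dark display on its lid; the plunger stands on the lid's end nearer the robot
- holder: fixed steel stand, origin under the centre of its base plate (170 x 100 x 8 mm), x away from the robot, z up. Its rectangular sleeve (3 mm play) leans 50 degrees from vertical: closed end at x = +50, z = 32 mm, rising towards -x. From the closed end the sides run 60 mm, the cover 55 mm, the bed under the wand 107 mm. All below 110 mm
- wand_handle (a point): point to grip: centre of the handle part that sticks out of the holder, 145 mm from the window end and 45 mm from the handle end. The wand is a straight white bar 190 mm long, 34 mm wide (along its y), 26 mm thick (along its x), about 0.14 kg. Its z axis runs from the window end to the handle end; upright with the window down means z straight up; the turn about z does not matter
- wand_center (a point): centre of the wand, 95 mm from either end (axes as for the handle). At the start the wand lies in the holder, window end down in the sleeve, z leaning 50 degrees from vertical towards the robot, handle end up, y level across the holder. It must be drawn along its z axis by 65 mm to leave the sleeve
- wand_window (a point): centre of the window, the end face of the wand's black snout, 25 mm across and 18 mm long (axes as for the handle)
- plate_mid (a point): centre of the upper face of the single plate, 8 mm above the worktop; the plate is loose, round, 160 mm across, its rim 18 mm high, red rim and white middle
- stack: bystander: pile of seven green-rimmed plates, 160 mm across, 92 mm high; origin under its centre
- sauce: bystander: bottle 56 mm across, 130 mm high; origin under its centre
- teacup: bystander: cup 70 mm across, 70 mm high; origin under its centre
- tub: bystander: open tub 90 x 130 x 50 mm; origin under its centre
Not all that is in view belongs to the job. Of the things that look like the part that bears wand_handle, the middle-sized one is meant.

How it is judged:
On the way, in this order (a step that is already met when the one before it is completed fails the run):
1. the plunger is pushed fully down while the wand is still in its holder (value of joint plunger above 0.0102 m and distance of wand_window from where it was at the start of the episode below 0.02 m), for 0.1 s.
2. the wand is out of the holder, in the gripper (distance of wand_window from where it was at the start of the episode above 0.06 m and contact force between the fingers and wand above 0.5 N and contact force between wand and holder below 0.05 N and contact force between wand and plate below 0.05 N), for 0.2 s.
At the end, for the whole second after the job is handed in: the gripper holds the wand clear of holder and plate, at rest, its long axis within 0.2 rad (11 degrees) of the vertical with the window down, the window within 40 mm of the plate's centre sideways and 52 to 152 mm above the plate's middle; the plate within 20 mm of where it stood (contact force between the fingers and wand above 0.5 N and contact force between wand and holder below 0.05 N and contact force between wand and plate below 0.05 N and angle between wand_window's own z axis and vertical below 0.2 rad and horizontal distance between wand_window and plate_mid below 0.04 m and z of wand_window in the frame of plate_mid between 0.052 and 0.152 m and linear speed of wand below 0.03 m/s and distance of plate_mid from where it was at the start of the episode below 0.02 m); the arm keeps its last pose, push and grip.
It fails at once if another kitchen thing is shifted by more than 30 mm (distance of any of stack, sauce, teacup, tub from where it was at the start of the episode above 0.03 m).
It fails at once if the plate is shifted by more than 20 mm (distance of plate_mid from where it was at the start of the episode above 0.02 m).
It also fails if it takes over 51 s, if anything falls off the work surface, if the arm or the gripper's body presses on something with over 40 N, if the wrist force passes 120 N, or if a joint passes its speed limit or range.

## Working session

There is one attempt and no reset: what is moved stays moved. The work goes in short steps, Python scripts to look and compute and a tool call to move; the robot and the scene stay as the last step left them, time stands still between calls to the robot, and variables do not carry over. Pictures are saved under pics/ and viewed, at most 10 in all, crops included, and the job is handed in when it is done.

Besides the shell and the picture viewer there is one more tool, called after "Call:" as name([rows], argument=value, ...), one row to a line, values as JSON. step_arm: Moves the arm, as the interface text tells. Its arguments: {"type":"object","properties":{"motion":{"type":"array","items":{"type":"array","items":{"type":"number","minimum":-1,"maximum":1}}}},"required":["motion"]}

```bash
mkdir -p pics
cat > h.py <<'E'
import numpy as np, cv2
from workcell import arm, capture, ticket
from scipy.spatial.transform import Rotation as R
def ray(c,u,v):
    f=c["f"]; M=np.array(c["M"]); d=np.array([(u-c["cx"])/f,(v-c["cy"])/f,1.]); 
    Ri=M[:3,:3].T; return -Ri@M[:3,3], Ri@d
def atz(c,u,v,z):
    o,d=ray(c,u,v); return o+d*(z-o[2])/d[2]
def proj(c,p):
    M=np.array(c["M"]); q=M[:3,:3]@np.array(p)+M[:3,3]; return q[:2]/q[2]*c["f"]+[c["cx"],c["cy"]]
def tri(c1,p1,c2,p2):
    A=[];b=[]
    for c,p in((c1,p1),(c2,p2)):
        o,d=ray(c,*p); d/=np.linalg.norm(d); P=np.eye(3)-np.outer(d,d); A.append(P); b.append(P@o)
    return np.linalg.lstsq(np.vstack(A),np.hstack(b),rcond=None)[0]
def grab(n,fn):
    c=capture(n); cv2.imwrite("pics/"+fn,c["image"]); h=c["image"].shape[0]
    return dict(f=h/2/np.tan(np.radians(c["fov_y"]/2)),cx=c["cx"],cy=c["cy"],M=np.array(c["camera_from_world"]).tolist() if "camera_from_world" in c else None)
E
python3 - <<'E'
from h import *
import json
json.dump({n:grab(n,n+"0.png") for n in("scene","top")},open("cal.json","w"))
print(arm.state())
E
```

```text
{'time': 0.1, 'joint_pos': array([-1.4035925 ,  0.43516599,  0.02495532,  1.57400152, -0.0115979 ,
        1.13399324, -0.07509609]), 'qvel': array([ 0.00093995, -0.00090193, -0.00021627, -0.00318437, -0.00044842,
       -0.00012156, -0.00167879]), 'tau': array([ 3.75132251e-03, -6.69122386e+01,  9.88411009e-01, -3.15143323e+01,
       -6.04048348e-02,  3.73407640e-02,  1.06229422e-04]), 'tool_pos': array([0.16650869, 0.60193808, 0.22601713]), 'eef_rot': array([-3.14017484e+00,  1.24088986e-04,  2.87174093e+00]), 'wrist_force': array([-0.63774132,  0.22243695, -0.11836573]), 'wrist_torque': array([-0.021367  ,  0.02622462, -0.01382932]), 'finger_force': 0.0, 'finger_gap': 0.09203994983269934}
```

View pics/scene0.png

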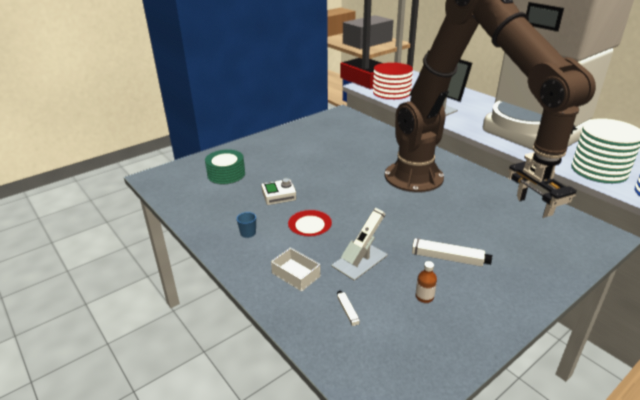

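View pics/top0.png

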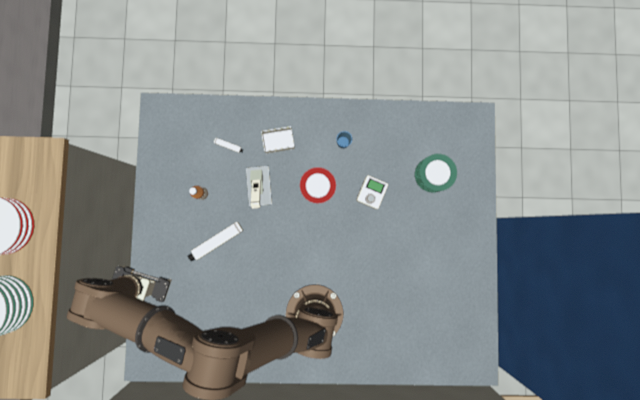

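Three things look like the wand: the large bar at scene (452,252) / top (215,241), the one in the holder at scene (370,228) / top (256,188), and the small bar at scene (347,308) / top (228,146). The one in the holder is middle-sized, so I take that one. The single plate is the red one at top (318,185), and the plunger is at top (370,199). Next is one close crop to check.

Run:
```python
import cv2,numpy as np
t=cv2.imread("pics/top0.png")[150:225,235:395]; s=cv2.imread("pics/scene0.png")[165:285,230:400]
t=cv2.resize(t,None,fx=5,fy=5,interpolation=2); s=cv2.resize(s,None,fx=4.7,fy=4.7,interpolation=2)
cv2.imwrite("pics/t1.png",t);cv2.imwrite("pics/s1.png",s)
```

```text
(no output)
```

View pics/t1.png

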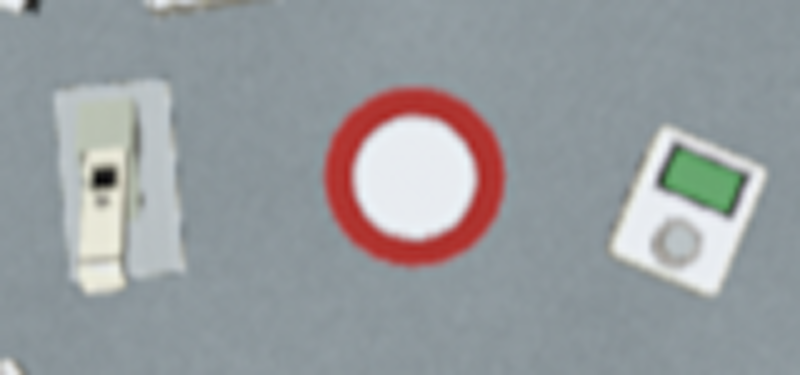

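View pics/s1.png

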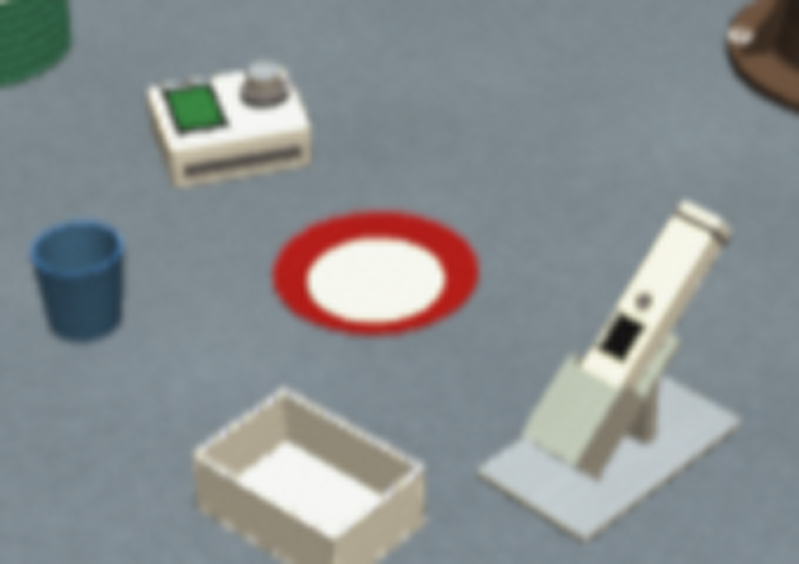

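The crops show the right wand in the sleeve, with its handle end at top-crop (103,290) and scene-crop (706,222). The base corners, plate (415,177) and plunger disc (678,241) are also clear.

Run:
```python
from h import *
import json
c=json.load(open("cal.json")); T=c["top"];S=c["scene"]
t=lambda x,y:((x+.5)/5-.5+235,(y+.5)/5-.5+150)
s=lambda x,y:((x+.5)/4.7-.5+230,(y+.5)/4.7-.5+165)
np.set_printoptions(precision=4,suppress=True)
print("cam",ray(T,320,200),ray(S,320,200)[0])
print("plunger",atz(T,*t(678,241),.073),atz(S,*s(267,71),.073),tri(T,t(678,241),S,s(267,71)))
print("plate",atz(T,*t(415,177),.018),atz(S,*s(376,273),.016))
print("base top", [atz(T,*t(*p),.008)[:2] for p in((55,90),(168,82),(185,270),(72,282))])
print("base scene",[atz(S,*s(*p),.008)[:2] for p in((480,470),(585,538),(738,420))])
print("handle end top edge mid",tri(T,t(103,262),S,s(704,222)))
print("black",tri(T,t(104,178),S,s(621,338)))
print("dot",tri(T,t(102,201),S,s(644,300)))
for n,a,z in(("stack",(436,173),.092),("cup",(343,140),.07),("tub",(278,139),.05),("sauce",(196,191),.13)): print(n,atz(T,*a,z))
```

```text
cam (array([0.383 , 0.0164, 1.6113]), array([ 0.0657, -0.0185, -0.9977])) [1.4096 1.1566 1.0585]
plunger [ 0.4985 -0.2241  0.073 ] [ 0.4974 -0.2193  0.073 ] [ 0.4971 -0.2231  0.0714]
plate [ 0.5534 -0.0011  0.018 ] [0.5556 0.0028 0.016 ]
base top [array([0.6239, 0.3173]), array([0.6335, 0.2184]), array([0.4679, 0.1983]), array([0.4551, 0.2964])]
base scene [array([0.6351, 0.2236]), array([0.6251, 0.3209]), array([0.4597, 0.2992])]
handle end top edge mid [0.4619 0.2501 0.1538]
black [0.5381 0.2578 0.0954]
dot [0.5166 0.2558 0.1164]
stack [ 0.6083 -0.4979  0.092 ]
cup [ 0.7439 -0.1049  0.07  ]
tub [0.7455 0.1747 0.05  ]
sauce [0.5054 0.4903 0.13  ]
```

Call:
step_arm([
  [-1,-0.46,-0.34,0,0,0,0],
  [-1,-0.92,-0.68,0,0,0,0],
  [-1,-0.92,-0.68,0,0,0,0],
])

```text
time: 0.4
tool_pos: [0.2414, 0.5076, 0.2264]
eef_rot: [-3.139, 0.002, 2.866]
wrist_force: [0.5, 0.2, 0.4]
finger_gap: 0.0723
finger_force: 0.0
```

Call:
step_arm([
  [-1,-0.46,-0.34,0,0,0,0],
  [-1,-0.92,-0.68,0,0,0,0],
  [-1,-0.92,-0.68,0,0,0,0],
])

```text
time: 0.7
tool_pos: [0.3114, 0.4174, 0.2267]
eef_rot: [-3.14, 0.002, 2.865]
wrist_force: [0.1, 0.4, -0.5]
finger_gap: 0.048
finger_force: 0.0
```

Call:
step_arm([
  [-1,-0.46,-0.34,0,0,0,0],
  [-1,-0.92,-0.68,0,0,0,0],
  [-1,-0.92,-0.68,0,0,0,0],
])

```text
time: 1.0
tool_pos: [0.3814, 0.3276, 0.2268]
eef_rot: [-3.14, 0.002, 2.866]
wrist_force: [0.3, -0.2, 0.3]
finger_gap: 0.0246
finger_force: 0.0
```

Call:
step_arm([
  [-1,-0.46,-0.34,0,0,0,0],
  [-1,-0.92,-0.68,0,0,0,0],
  [-1,-0.92,-0.68,0,0,0,0],
])

```text
time: 1.3
tool_pos: [0.4517, 0.2374, 0.2268]
eef_rot: [-3.14, 0.002, 2.866]
wrist_force: [0.4, 0.0, -0.8]
finger_gap: 0.002
finger_force: 0.0
```

Call:
step_arm([
  [-1,-0.17,-0.43,0,0,0,0],
  [-1,-0.34,-0.86,0,0,0,0],
])

```text
time: 1.5
tool_pos: [0.4587, 0.1497, 0.2264]
eef_rot: [-3.141, -0.0, 2.873]
wrist_force: [1.7, 0.1, -0.0]
finger_gap: 0.0003
finger_force: 0.0
```

Call:
step_arm([
  [-1,-0.17,-0.43,0,0,0,0],
  [-1,-0.34,-0.86,0,0,0,0],
])

```text
time: 1.7
tool_pos: [0.4684, 0.057, 0.2267]
eef_rot: [3.141, -0.0, 2.872]
wrist_force: [0.8, 0.5, -0.1]
finger_gap: 0.0003
finger_force: 0.0
```

Call:
step_arm([
  [-1,-0.17,-0.43,0,0,0,0],
  [-1,-0.34,-0.86,0,0,0,0],
])

```text
time: 1.9
tool_pos: [0.4783, -0.035, 0.2268]
eef_rot: [3.141, 0.0, 2.872]
wrist_force: [1.3, 0.1, -0.2]
finger_gap: 0.0006
finger_force: 0.0
```

Call:
step_arm([
  [-1,-0.17,-0.43,0,0,0,0],
  [-1,-0.34,-0.86,0,0,0,0],
])

```text
time: 2.1
tool_pos: [0.4883, -0.127, 0.2268]
eef_rot: [3.141, 0.0, 2.872]
wrist_force: [1.6, 0.2, -0.1]
finger_gap: 0.0003
finger_force: 0.0
```

Call:
step_arm([
  [-1,-0.17,-0.43,0,0,0,0],
  [-1,-0.34,-0.86,0,0,0,0],
  [-1,-0.34,-0.86,0.2,0,0,0],
  [-1,-0.34,-0.86,0.2,0,0,0],
])

```text
time: 2.5
tool_pos: [0.4967, -0.2179, 0.2046]
eef_rot: [-3.142, -0.004, 2.869]
wrist_force: [-0.4, 0.7, -0.2]
finger_gap: 0.0003
finger_force: 0.0
```

Run:
```python
from h import *
s=arm.state(); print(s["tool_pos"],s["eef_rot"],s["joint_pos"])
c=capture("wrist"); print({k:c[k] for k in c if k!="image"})
cv2.imwrite("pics/w1.png",c["image"])
```

```text
[ 0.49668969 -0.21794133  0.20462223] [-3.14151971 -0.00391019  2.86933223] [-0.03633234  0.33680288  0.46321638  1.83031691 -0.17365019  1.0184126
  1.79507205]
{'fov_y': 65.70646984690485, 'cx': 321.3315341147489, 'cy': 195.92708459533378, 'hand_eye': array([[ 5.96432175e-04, -9.57457713e-01, -2.88572992e-01,
         7.79764478e-02],
       [ 9.99999527e-01,  7.92929484e-04, -5.64032542e-04,
         5.96586720e-04],
       [ 7.68855342e-04, -2.88572519e-01,  9.57457733e-01,
        -1.58808587e-01],
       [ 0.00000000e+00,  0.00000000e+00,  0.00000000e+00,
         1.00000000e+00]])}
```

View pics/w1.png

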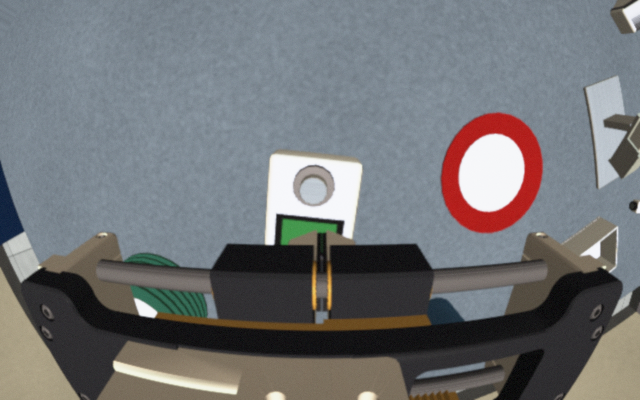

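The wrist view shows the plunger's disc at (314,191) and the plate's white middle centred at (491,173).

```bash
cat >> h.py <<'E'
def wristz(u,v,z,s,c):
    f=200/np.tan(np.radians(c["fov_y"]/2)); d=np.array([u-c["cx"],v-c["cy"]]); r=np.hypot(*d); th=r/f
    k=np.append(d/max(r,1e-9)*np.sin(th),np.cos(th)); H=c["hand_eye"]; W=R.from_euler("xyz",s["eef_rot"]).as_matrix()
    o=W@H[:3,3]+s["tool_pos"]; k=W@H[:3,:3]@k; return o+k*(z-o[2])/k[2]
E
python3 - <<'E'
from h import *
s=arm.state();c=capture("wrist")
print(wristz(314,191,.073,s,c),wristz(491,173,.01,s,c))
E
```

```text
[ 0.4997315 -0.2244134  0.073    ] [ 0.55334188 -0.00275001  0.01      ]
```

Call:
step_arm([
  [-1,-0.04,-0.05,0.5,0,0,0],
  [-1,-0.04,-0.05,1,0,0,0],
  [-1,-0.04,-0.05,1,0,0,0],
])

```text
time: 2.9
tool_pos: [0.4976, -0.2202, 0.1025]
eef_rot: [3.14, -0.009, 2.874]
wrist_force: [-1.6, 0.6, 0.5]
finger_gap: 0.0005
finger_force: 0.0
```

Call:
step_arm([
  [-1,0,0,0.15,0,0,0],
  [-1,0,0,0.27,0,0,0],
  [-1,0,0,0.33,0,0,0],
  [-1,0,0,0.38,0,0,0],
  [-1,0,0,0.38,0,0,0],
])

```text
time: 3.4
tool_pos: [0.5012, -0.2231, 0.0693]
eef_rot: [3.141, 0.001, 2.872]
wrist_force: [0.7, 1.9, 2.9]
finger_gap: 0.0004
finger_force: 1.2
```

Call:
step_arm([
  [-1,0,0,0.04,0,0,0],
  [-1,0,0,0.07,0,0,0],
  [-1,0,0,0.09,0,0,0],
  [-1,0,0,0.09,0,0,0],
])

```text
time: 3.8
tool_pos: [0.5014, -0.2234, 0.0611]
eef_rot: [3.141, 0.002, 2.872]
wrist_force: [-2.4, 4.1, 17.0]
finger_gap: 0.0
finger_force: 9.2
```

Call:
step_arm([
  [-1,0,0,0,0,0,0],
  [-1,0,0,-0.5,0,0,0],
  [-1,0,0,-1,0,0,0],
  [-1,0,0,-1,0,0,0],
])

```text
time: 4.2
tool_pos: [0.5034, -0.2258, 0.1655]
eef_rot: [-3.141, 0.009, 2.871]
wrist_force: [0.1, -0.2, 0.6]
finger_gap: 0.0001
finger_force: 0.0
```

Call:
step_arm([
  [1,0,0,-0.5,0,0,0],
  [1,0,0,-1,0,0,0],
  [1,0,0,-1,0,0,0],
])

```text
time: 4.5
tool_pos: [0.503, -0.2256, 0.2656]
eef_rot: [-3.141, 0.01, 2.871]
wrist_force: [0.3, -0.3, 0.5]
finger_gap: 0.0198
finger_force: 0.0
```

```bash
cat >> h.py <<'E'
YAW=.125; HC=np.array([.545,.258,0])
def goal(p,t,yaw=YAW):
    "shares to bring TCP to p, tool tilted t deg forward in plane of yaw"
    z=np.array([np.sin(np.radians(t)),0,-np.cos(np.radians(t))]); y=np.array([0,1.,0]); W=R.from_euler("z",yaw).as_matrix()@np.c_[np.cross(y,z),y,z]
    s=arm.state(); C=R.from_euler("xyz",s["eef_rot"]).as_matrix()
    print("shift",(C.T@(np.array(p)-s["tool_pos"])/.1).round(2),"turn",(R.from_matrix(C.T@W).as_rotvec()/(np.pi/4)).round(2),"pos",s["tool_pos"].round(4),"rot",s["eef_rot"].round(3)); return W
def hold(p): return HC+R.from_euler("z",YAW).apply(p)
E
python3 - <<'E'
from h import *
for t in (30,35,40):
    z=R.from_euler("z",YAW).apply([np.sin(np.radians(t)),0,-np.cos(np.radians(t))])
    p=hold([-.0634,.001,.127])+(.019-.1)*z; print(t,p); goal(p,t)
E
```

```text
30 [0.44178599 0.24603849 0.19714806]
shift [1.86 4.38 0.66] turn [-0.13 -0.65 -0.49] pos [ 0.503  -0.2256  0.2656] rot [-3.141  0.01   2.871]
35 [0.4358728  0.24529547 0.19335132]
shift [1.91 4.36 0.7 ] turn [-0.16 -0.76 -0.49] pos [ 0.503  -0.2256  0.2656] rot [-3.141  0.01   2.871]
40 [0.43031043 0.24459653 0.1890496 ]
shift [1.97 4.34 0.74] turn [-0.18 -0.87 -0.48] pos [ 0.503  -0.2256  0.2656] rot [-3.141  0.01   2.871]
```

Call:
step_arm([
  [1,0.2,0.48,0,0,0,0],
  [1,0.4,0.95,0,0,0,0],
])

```text
time: 4.7
tool_pos: [0.4871, -0.1248, 0.2593]
eef_rot: [-3.141, 0.0, 2.868]
wrist_force: [0.6, 1.1, 0.0]
finger_gap: 0.0358
finger_force: 0.0
```

Call:
step_arm([
  [1,0.2,0.48,0,0,0,0],
  [1,0.4,0.95,0,0,0,0],
])

```text
time: 4.9
tool_pos: [0.4739, -0.0238, 0.2592]
eef_rot: [-3.141, -0.0, 2.871]
wrist_force: [1.2, 0.1, 0.4]
finger_gap: 0.0517
finger_force: 0.0
```

Call:
step_arm([
  [1,0.2,0.48,0,0,0,0],
  [1,0.4,0.95,0,0,0,0],
])

```text
time: 5.1
tool_pos: [0.4611, 0.0755, 0.2593]
eef_rot: [-3.141, -0.0, 2.871]
wrist_force: [0.4, 0.0, 0.2]
finger_gap: 0.0679
finger_force: 0.0
```

Call:
step_arm([
  [1,0.2,0.48,0,0,0,0],
  [1,0.5,0.95,0,-0.03,-0.14,-0.09],
  [1,0.6,0.95,0,-0.06,-0.28,-0.18],
  [1,0.6,0.95,0,-0.09,-0.42,-0.27],
  [1,0.6,0.95,0,-0.12,-0.55,-0.36],
])

```text
time: 5.6
tool_pos: [0.4285, 0.1827, 0.2594]
eef_rot: [3.108, 0.443, -3.125]
wrist_force: [0.9, -1.0, 0.1]
finger_gap: 0.0917
finger_force: 0.0
```

Run:
```python
from h import *
t=35
z=R.from_euler("z",YAW).apply([np.sin(np.radians(t)),0,-np.cos(np.radians(t))])
goal(hold([-.0634,.001,.127])+(.019-.1)*z,t)
print(arm.state()["joint_pos"])
```

```text
shift [0.21 0.6  0.65] turn [-0.03 -0.21 -0.12] pos [0.4285 0.1827 0.2594] rot [ 3.108  0.443 -3.125]
[-0.82118093 -0.08768372  0.08991099  2.23619695  0.43476547  0.67331784
  0.56581803]
```

Call:
step_arm([
  [1,0.1,0.3,0.3,-0.01,-0.1,-0.06],
  [1,0.21,0.6,0.6,-0.03,-0.21,-0.12],
  [1,0.21,0.6,0.6,-0.03,-0.21,-0.12],
  [1,0.21,0.6,0.6,-0.03,-0.21,-0.12],
])

```text
time: 6.0
tool_pos: [0.4328, 0.2444, 0.1958]
eef_rot: [3.139, 0.604, -3.022]
wrist_force: [0.1, -0.1, 0.9]
finger_gap: 0.0917
finger_force: 0.0
```

Run:
```python
from h import *
s=arm.state(); print(s["joint_pos"])
c=capture("wrist"); cv2.imwrite("pics/w2.png",c["image"])
H=c["hand_eye"];W=R.from_euler("xyz",s["eef_rot"]).as_matrix()
f=200/np.tan(np.radians(c["fov_y"]/2))
a=np.array([-.766,0,.643]);n=np.array([.643,0,.766])
for n_,p in {"end_up_L":.19*a-.013*n+[0,.017,0],"end_up_R":.19*a-.013*n-[0,.017,0],"top_L":.19*a+.013*n+[0,.017,0],"top_R":.19*a+.013*n-[0,.017,0],"s=.107 L":.107*a+.013*n+[0,.017,0],"s=.107 R":.107*a+.013*n-[0,.017,0]}.items():
    q=hold(p+[.05,0,.032]); k=H[:3,:3].T@(W.T@(q-s["tool_pos"])-H[:3,3]); k/=np.linalg.norm(k); r=np.hypot(*k[:2]); print(n_,(k[:2]/r*np.arctan2(r,k[2])*f+[c["cx"],c["cy"]]).round(1))
```

```text
[-0.89899363  0.06310199 -0.04600231  2.38219998  1.06816948  0.49679548
 -0.16649845]
end_up_L [344.5 187. ]
end_up_R [295.2 187.1]
top_L [344.5 224.5]
top_R [295.5 224.6]
s=.107 L [338.1 214.4]
s=.107 R [302.7 214.6]
```

View pics/w2.png

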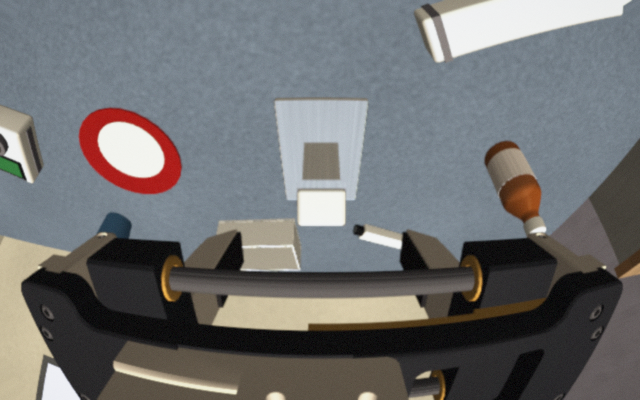

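The end face of the wand's handle lies at (297–346, 188–226), within 2 px of where the model puts it. The approach is centred.

Run:
```python
from h import *
t=35
z=R.from_euler("z",YAW).apply([np.sin(np.radians(t)),0,-np.cos(np.radians(t))])
a=np.array([-.766,0,.643])
goal(hold(.152*a+[.05,0,.032])+.019*z,t)
```

```text
shift [-0.01 -0.01  1.  ] turn [ 0.   -0.01 -0.  ] pos [0.4327 0.2445 0.1955] rot [ 3.139  0.604 -3.021]
```

Call:
step_arm([
  [1,0,0,0.3,0,0,0],
  [1,0,0,0.6,0,0,0],
  [1,0,0,0.8,0,0,0],
  [1,0,0,1,0,0,0],
  [1,0,0,1,0,0,0],
])

```text
time: 6.55
tool_pos: [0.4917, 0.2492, 0.1144]
eef_rot: [3.14, 0.604, -3.026]
wrist_force: [-0.5, -0.1, 0.0]
finger_gap: 0.092
finger_force: 0.0
```

Call:
step_arm([
  [1,0,0,0,0,0,0],
  [1,0,0,0,0,0,0],
])

```text
time: 6.75
tool_pos: [0.4909, 0.2504, 0.1169]
eef_rot: [3.137, 0.607, -3.027]
wrist_force: [-0.2, 0.5, 0.1]
finger_gap: 0.0919
finger_force: 0.0
```

Run:
```python
from h import *
t=35
z=R.from_euler("z",YAW).apply([np.sin(np.radians(t)),0,-np.cos(np.radians(t))])
a=np.array([-.766,0,.643])
goal(hold(.152*a+[.05,0,.032])+.019*z,t);print(arm.state()["joint_pos"])
cv2.imwrite("pics/s2.png",cv2.resize(capture("scene")["image"][130:310,270:510],None,fx=3,fy=3))
```

```text
shift [0.02 0.01 0.02] turn [-0.   -0.01 -0.01] pos [0.4909 0.2504 0.1169] rot [ 3.137  0.607 -3.027]
[-0.84567074  0.30179868  0.0295283   2.38170707  1.6495496   0.36686008
 -0.69578991]
```

View pics/s2.png

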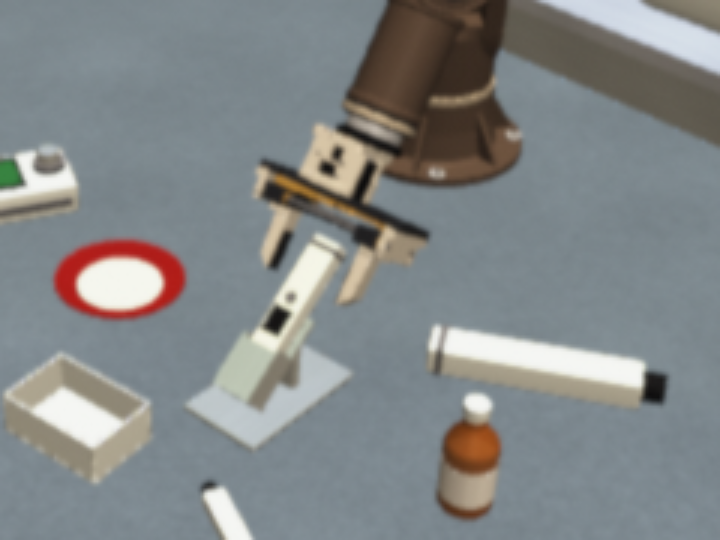

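The fingers straddle the handle, so I close.

Call:
step_arm([
  [-1,0,0,0,0,0,0],
  [-1,0,0,0,0,0,0],
  [-1,0,0,0,0,0,0],
  [-1,0,0,0,0,0,0],
  [-1,0,0,0,0,0,0],
])

```text
time: 7.3
tool_pos: [0.4911, 0.2506, 0.1162]
eef_rot: [3.137, 0.606, -3.026]
wrist_force: [-0.3, 0.2, 0.3]
finger_gap: 0.0564
finger_force: 0.0
```

Call:
step_arm([
  [-1,0,0,0,0,0,0],
  [-1,0,0,0,0,0,0],
  [-1,0,0,0,0,0,0],
  [-1,0,0,0,0,0,0],
  [-1,0,0,0,0,0,0],
])

```text
time: 7.8
tool_pos: [0.4911, 0.2506, 0.1161]
eef_rot: [3.137, 0.606, -3.026]
wrist_force: [0.1, 1.0, -1.6]
finger_gap: 0.0338
finger_force: 30.0
```

Run:
```python
from h import *
s=arm.state(); C=R.from_euler("xyz",s["eef_rot"]).as_matrix()
a=R.from_euler("z",YAW).apply([-.766,0,.643]); print("wand axis in tool",C.T@a, s["tool_pos"],s["joint_pos"])
```

```text
wand axis in tool [ 0.26306414 -0.003243   -0.96487913] [0.49113086 0.2506011  0.1161442 ] [-0.84553203  0.30393421  0.02971678  2.38142834  1.65339307  0.36661439
 -0.69929665]
```

Call:
step_arm([
  [-1,0.05,0,-0.19,0,0,0],
  [-1,0.1,0,-0.38,0,0,0],
  [-1,0.16,0,-0.58,0,0,0],
  [-1,0.21,0,-0.77,0,0,0],
  [-1,0.26,0,-0.96,0,0,0],
])

```text
time: 8.3
tool_pos: [0.4148, 0.2411, 0.1805]
eef_rot: [3.137, 0.606, -3.027]
wrist_force: [-0.5, 0.2, -2.0]
finger_gap: 0.0335
finger_force: 30.0
```

Run:
```python
from h import *
goal([.45,.24,.30],-15,YAW); print(arm.state()["joint_pos"])
```

```text
shift [-0.97 -0.05 -0.78] turn [ 0.    1.1  -0.01] pos [0.4148 0.2411 0.1805] rot [ 3.137  0.606 -3.027]
[-0.96636261  0.06920994 -0.0230278   2.43408884  1.15267062  0.49652782
 -0.30668439]
```

Call:
step_arm([
  [-1,-0.25,0,-0.35,0,0,0],
  [-1,-0.5,0,-0.7,0,0,0],
  [-1,-0.7,0,-1,0,0,0],
  [-1,-0.7,0,-1,0,0,0],
])

```text
time: 8.7
tool_pos: [0.4173, 0.2428, 0.3076]
eef_rot: [3.129, 0.612, -3.031]
wrist_force: [-0.4, 0.4, -1.6]
finger_gap: 0.0338
finger_force: 30.0
```

Call:
step_arm([
  [-1,-0.1,0,0,0,0.16,0],
  [-1,-0.2,0,0,0,0.34,0],
  [-1,-0.3,0,0,0,0.52,0],
  [-1,-0.4,0,0,0,0.7,0],
  [-1,-0.4,0,0,0,0.88,0],
])

```text
time: 9.2
tool_pos: [0.4499, 0.2452, 0.3259]
eef_rot: [3.136, -0.06, -3.024]
wrist_force: [-0.1, -1.3, -2.7]
finger_gap: 0.0339
finger_force: 30.0
```

```bash
cat >> h.py <<'E'
def final(zw,yaw=YAW):
    ax=np.array([.263,-.003,-.965]); win=np.array([0,0,-.019])-.152*ax; t=-np.degrees(np.arctan2(.263,.965))
    tr=np.radians(t); z=np.array([np.sin(tr),0,-np.cos(tr)]); y=np.array([0,1.,0]); W=R.from_euler("z",yaw).as_matrix()@np.c_[np.cross(y,z),y,z]
    goal(np.array([.554,-.001,zw])-W@win,t,yaw)
    s=arm.state(); C=R.from_euler("xyz",s["eef_rot"]).as_matrix(); print("window",s["tool_pos"]+C@win,"axis",C@ax, s["joint_pos"])
E
python3 -c "
from h import *
final(.11)"
```

```text
shift [-0.74 -2.58  0.77] turn [ 0.01  0.26 -0.01] pos [0.4499 0.2452 0.3259] rot [ 3.136 -0.06  -3.024]
window [0.48181267 0.25012997 0.19606819] axis [-0.20209428 -0.03223805  0.97904117] [-0.82473039  0.21086052  0.30376985  1.66096112 -0.09408899  1.33345503
  1.18770128]
```

Call:
step_arm([
  [-1,-0.15,-0.35,0,0,0.1,0],
  [-1,-0.25,-0.7,0,0,0.2,0],
  [-1,-0.3,-0.95,0,0,0.26,0],
  [-1,-0.3,-0.95,0,0,0.26,0],
])

```text
time: 9.6
tool_pos: [0.4914, 0.1487, 0.3206]
eef_rot: [-3.139, -0.265, -3.033]
wrist_force: [-0.4, -0.1, -1.6]
finger_gap: 0.0339
finger_force: 30.0
```

Call:
step_arm([
  [-1,-0.1,-0.4,0,0,0,0],
  [-1,-0.25,-0.85,0,0,0,0],
  [-1,-0.25,-0.85,0,0,0,0],
  [-1,-0.25,-0.85,0,0,0,0],
])

```text
time: 10.0
tool_pos: [0.5234, 0.0716, 0.3153]
eef_rot: [3.139, -0.262, -3.026]
wrist_force: [-0.3, 1.5, -1.5]
finger_gap: 0.0339
finger_force: 30.0
```

```bash
python3 -c "
from h import *
final(.11)"
```

```text
shift [-0.35 -0.76  0.65] turn [ 0.01  0.   -0.01] pos [0.5234 0.0716 0.3153] rot [ 3.139 -0.262 -3.026]
window [0.52875534 0.07299444 0.18158638] axis [-0.00304506 -0.00574418  1.00018035] [-0.49204942  0.39538404  0.40630694  1.48321787 -0.14969279  1.55785547
  1.61383652]
```

Call:
step_arm([
  [-1,-0.1,-0.25,0.2,0,0,0],
  [-1,-0.2,-0.5,0.4,0,0,0],
  [-1,-0.3,-0.7,0.58,0,0,0],
  [-1,-0.35,-0.76,0.65,0,0,0],
  [-1,-0.35,-0.76,0.65,0,0,0],
])

```text
time: 10.5
tool_pos: [0.5489, 0.0002, 0.2431]
eef_rot: [3.138, -0.263, -3.023]
wrist_force: [-0.3, -0.2, -1.0]
finger_gap: 0.0338
finger_force: 30.0
```

Call:
step_arm([
  [-1,0,0,0,0,0,0],
  [-1,0,0,0,0,0,0],
  [-1,0,0,0,0,0,0],
])

```text
time: 10.8
tool_pos: [0.5498, 0.0004, 0.245]
eef_rot: [3.137, -0.259, -3.021]
wrist_force: [0.1, 0.4, -1.4]
finger_gap: 0.0335
finger_force: 30.0
```

Run:
```python
from h import *
final(.11)
for n,(a,b,c,d) in {"scene":(150,290,230,430),"top":(120,230,235,395)}.items():
    cv2.imwrite(f"pics/f_{n}.png",cv2.resize(capture(n)["image"][a:b,c:d],None,fx=4,fy=4))
a=cv2.imread("pics/f_scene.png");b=cv2.imread("pics/top0.png")
```

```text
shift [ 0.01 -0.02  0.02] turn [ 0.01  0.01 -0.01] pos [5.498e-01 4.000e-04 2.450e-01] rot [ 3.137 -0.259 -3.021]
window [0.55547319 0.00215348 0.11137505] axis [-0.00569568 -0.00790501  1.00015402] [-0.37346033  0.47804529  0.41824426  1.53805622 -0.15623148  1.42432928
  1.76076497]
```

View pics/f_scene.png

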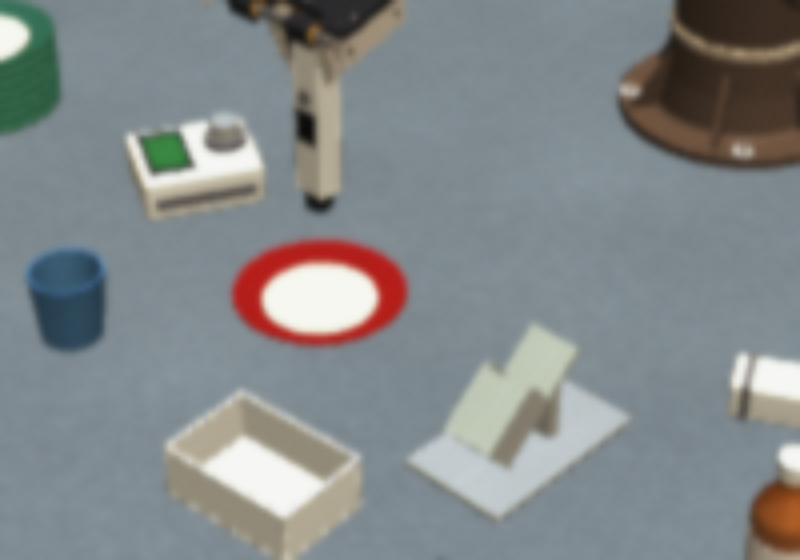

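The wand hangs upright, with its window at crop (320,205) straight above the plate centre at (320,297). I check the projection and hand in.

Run:
```python
from h import *
import json
S=json.load(open("cal.json"))["scene"]
p=(proj(S,[.5555,.002,.111])-[230,150])*4; print(p)
if np.hypot(*(p-[320,205]))<25: print(ticket.close_job())
```

```text
[315.06908724 202.92517376]
the job is handed in; nothing more can be done
None
```

The job is handed in: I pushed the plunger fully down, then drew the wand from its holder. It is now held upright, window down, about 10 cm above the middle of the plate; I measured no contact with anything else, but the verdict was not shown.

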